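Go/no-go check of two riser castings under a bridge bar

ROBOT

A 7-joint arm with a two-finger parallel gripper is mounted at the origin on the work surface. World frame = base frame: x ahead of the robot, y to its left, z up, the work surface at z = 0. Lengths are in mm, angles in rad, forces in N, time in s.
With the tool pointing down it reaches from about 400 to 850 mm from the base axis. Payload 4.4 kg.
Tool frame: the origin (TCP) lies midway between the tips of the shut fingers; the grasp point (between the pads) lies 19 mm behind it; z points along the fingers, y is the direction in which the jaws open and shut (so a half turn about z gives the same grasp; the last joint's range is limited). The gripper opens to 94 mm and grips with 3 to 60 N. Pads are 16 mm wide; open, the fingers measure 119 mm over their backs; the gripper's body (75 mm by 177 mm) begins 78 mm behind the grasp point.
Start: joints at [1.135, 0.628, 0.038, 1.517, -0.027, 0.996, -0.02], TCP at [234.958, -606.063, 205.478] pointing down, gripper open.
Joint ranges: [-3.06, 3.06], [-0.37, 2.12], [-1.25, 1.32], [0.18, 2.47], [-1.1, 4.24], [0.23, 1.98], [-2.94, 2.94]. Speed limits (rad/s): [2.57, 2.57, 3.14, 3.14, 3.14, 3.14, 3.14].

INTERFACE

Orientations are given as a unit quaternion [w, x, y, z].
In Python, from cell import read_state, grab_frame, finish_job gives the robot as it stands.
- The arm moves only by the tool drive_tool, never from a script. Its argument "increments" is text: rows parted by semicolons, each of 7 numbers parted by spaces: the shift along the tool's x, y, z in m, then the turn, a rotation vector about the tool's x, y, z in degrees, then the closure in counts, from 0 (fully open) to 255 (shut). A call has 1 to 10 rows; each row shifts and turns the commanded pose from where the row before left it, along the tool's axes as they then stand; what a row does not reach is not made up. A row lasts 1/8 s, in which the tool goes at most 62.5 mm and 10.7 degrees, less where a joint would pass 70% of its speed; a pose out of reach is approached as far as the arm can. A call with a gripper value outside its range is refused whole. The fingers move at their own pace and stop on an object; "newtons" is the grip in N (left out, the last holds). Time passes only in rows, so rows that do not move let the fingers close. It gives the time, the measured TCP pose, the force and the opening at its end, in the units of the state.
- read_state(): the state, without advancing time (a new reading comes with each control period).
- grab_frame(name): name is "side" or "top"; returns a dict with "pixels" (480x640x3 uint8, red, green, blue), "fovy" (degrees; the focal length in pixels is half the picture's height over the tangent of half this angle, whatever the lens; pixels are square), "cx", "cy" (the principal point, pixels), "R" (3x3) and "t" (3): a world point X has camera coordinates R X + t. Camera axes: x right, y down, z forward; pixel columns grow to the right and rows downward; lengths in mm; the calibration is good to about 2 mm. A picture is of the moment at which its call begins. There is no depth.
- finish_job(): hands the job in, once; it reports no verdict.
The state is a dict: "clock": time; "joint_pos": joint angles; "joint_velocities": joint speeds; "joint_efforts": joint torques, N m; "eef_pos": TCP position; "ee_rot": TCP orientation; "ft_force": force on the tool from outside, world axes, zero at the start; "wrist_torque": the same for the moment, N m; "finger_gap": finger opening in mm.
Only numpy, scipy, OpenCV 4.12 (cv2) and the standard library are available. Lean on these libraries where they do the work, as an engineer would, in place of code of your own. Each camera call takes 0.05 s, during which the arm holds its last target.

TASK

Check the two grey castings on the plywood height gauge: slide each one along its lane towards the bridge bar, pushing gently, and let it come up to whatever stops it. Leave the one that clears the bar lying in its lane, fully home against the end stop, and take the one that the bar stops out of its lane and set it down, upright, in the open grey tray. Do not drop it or press hard against the bar or the stop, try both castings, and leave everything else where it is.

Things in the scene. Friction and masses are not known exactly. Their poses are not given: they have to be found in the camera images.
- gauge: Height gauge fixed to the table: plywood board 260 x 210 x 18 mm. Origin at table height; the board reaches from x = -145 to +115 mm, y = -105 to +105 mm; +x is the way to push (lane mouths to end stop), z up. Two lanes run along x. Three steel posts 16 x 14 mm at x = 30 mm, y = -96, 0, +96 mm carry the bridge bar.
- lane_left (a point): Mouth of the left lane: on its centre line, on the board's top (z = 18 mm), at (-145, 55, 18) mm in the gauge's frame, axes as the gauge's. The lane is 52 mm wide between aluminium rails 8 mm wide, 8 mm high and 235 mm long.
- lane_right (a point): Mouth of the right lane, at (-145, -55, 18) mm in the gauge's frame, otherwise as the left one.
- gauge_bar: The fixed steel bridge bar across both lanes, 12 mm (x) x 206 mm (y) x 16 mm high. Origin at the centre of its underside, at (30, 0, 60) mm in the gauge's frame, axes parallel to the gauge's; the underside is 42 mm above the board. Rigid. Pressing a casting against it with more than 25 N is pressing hard.
- gauge_stop: The fixed aluminium end stop across both lanes, 12 mm (x) x 190 mm (y) x 16 mm high. Origin at the centre of its underside, on the board at (100, 0, 18) mm in the gauge's frame; its near face is at x = 94 mm, so that a casting home against it has its origin at x = 36 mm. Rigid. Pressing a casting against it with more than 25 N is pressing hard.
- tray: Open grey plastic tray fixed to the table, 190 (x) x 160 (y) x 30 mm, walls and floor 4 to 5 mm thick. Origin at the centre of its underside.
- casting_a: Grey casting in one of the lanes. Flange 116 (x) x 46 (y) x 10 mm; centred on it a straight body 92 x 36 mm, flat top. One casting is 40 mm high in all and clears the bar, the other 44 mm; which is which is not told. Origin: centre of underside; x along the lane. 0.2 to 0.4 kg, slides at 5 N or less. Stopped by the bar its origin is at gauge x = -22 mm. Can be gripped across the 36 mm body.
- casting_b: Grey casting in one of the lanes. Flange 116 (x) x 46 (y) x 10 mm; centred on it a straight body 92 x 36 mm, flat top. One casting is 40 mm high in all and clears the bar, the other 44 mm; which is which is not told. Origin: centre of underside; x along the lane. 0.2 to 0.4 kg, slides at 5 N or less. Stopped by the bar its origin is at gauge x = -22 mm. Can be gripped across the 36 mm body.
- collar: Small steel collar, 26 mm across, 12 mm high, lying on the gauge's board between the lane mouths. Bystander, to be left where it is. Origin at the underside.
- jar: Glass jar, 64 mm across, 85 mm high. Bystander, to be left where it is. Origin at the underside.
- mug: White mug, 80 mm across, 90 mm high. Bystander, to be left where it is. Origin at the underside.
- screwdriver: Screwdriver lying on the table, along its x axis. Bystander, to be left where it is. Origin at the underside.
- hammer: Hammer lying on the table, along its x axis. Bystander, to be left where it is. Origin at the underside.
- wrench: Wrench lying on the table, along its x axis. Bystander, to be left where it is. Origin at the underside.
- offcut: Wood offcut 45 x 70 x 22 mm. Bystander, to be left where it is. Origin at the underside.

How it is judged (in metres and radians):
On the way:
1. the casting that is too high has been pushed up against the bridge bar (at least 1 N) (contact force between any of casting_a, casting_b and gauge_bar above 1 N).
At the end, for the whole second after the job is handed in: The casting that clears lies upright in its lane under the bar, within 4 mm of home against the end stop; the one that does not clear stands upright on the floor of the tray; both are released and at rest (((x of casting_a in the frame of gauge between 0.032 and 0.04 m and angle between the x axis of casting_a and the x axis of gauge, either way round below 0.06 rad and height (world z) of casting_a below 0.022 m and x of casting_b in the frame of tray between -0.06 and 0.06 m and y of casting_b in the frame of tray between -0.06 and 0.06 m and height (world z) of casting_b below 0.01 m) or (x of casting_b in the frame of gauge between 0.032 and 0.04 m and angle between the x axis of casting_b and the x axis of gauge, either way round below 0.06 rad and height (world z) of casting_b below 0.022 m and x of casting_a in the frame of tray between -0.06 and 0.06 m and y of casting_a in the frame of tray between -0.06 and 0.06 m and height (world z) of casting_a below 0.01 m)) and angle between each of casting_a, casting_b's own z axis and vertical below 0.06 rad and linear speed of each of casting_a, casting_b below 0.01 m/s); the robot touches nothing.
It fails at once if a casting is pressed against the bar with more than 25 N (contact force between any of casting_a, casting_b and gauge_bar above 25 N).
It fails at once if a casting is pressed against the end stop with more than 25 N (contact force between any of casting_a, casting_b and gauge_stop above 25 N).
It fails at once if a casting is dropped (loose and moving faster than 0.7 m/s) ((contact force between the fingers and casting_a below 0.1 N and linear speed of casting_a above 0.7 m/s) or (contact force between the fingers and casting_b below 0.1 N and linear speed of casting_b above 0.7 m/s)).
It fails at once if a bystander is moved more than 30 mm (distance of any of collar, jar, mug, screwdriver, hammer, wrench, offcut from where it was at the start of the episode above 0.03 m).
It also fails if it takes over 66 s, if anything falls off the work surface, if the arm or the gripper's body presses on something with over 40 N, if the wrist force passes 120 N, or if a joint passes its speed limit or range.

## Working session

There is one attempt and no reset: what is moved stays moved. The work goes in short steps, Python scripts to look and compute and a tool call to move; the robot and the scene stay as the last step left them, time stands still between calls to the robot, and variables do not carry over. Pictures are saved under pics/ and viewed, and the job is handed in when it is done.

Besides the shell and the picture viewer there is one more tool, called after ">>>" as name(argument=value, ...) on one line, values as JSON. drive_tool: Moves the arm, as the interface text tells. Its arguments: {"type":"object","properties":{"increments":{"type":"string"},"newtons":{"type":"number"}},"required":["increments"]}

```bash
mkdir -p pics; ls; python3 - <<'E'
from cell import *
import cv2,pickle
print(read_state())
for n in("side","top"):
    f=grab_frame(n); cv2.imwrite(f"pics/{n}0.png",f["pixels"][:,:,::-1]); pickle.dump(f,open(f"pics/{n}0.pkl","wb"))
    print(n,f["fovy"],f["cx"],f["cy"],f["R"],f["t"])
E
```

```text
pics
{'clock': 0.0, 'joint_pos': array([ 1.13520357,  0.6293314 ,  0.03847055,  1.51831085, -0.0269704 ,
        0.9962819 , -0.02000882]), 'joint_velocities': array([-1.44331996e-04, -5.70971390e-04,  7.42541437e-04, -7.34731565e-05,
        2.44817108e-04, -1.77483822e-03, -2.85474477e-04]), 'joint_efforts': array([-1.95814819e-04, -5.49739981e+01,  1.14388425e+00, -1.86637723e+01,
       -5.20405162e-02,  2.35843216e-02,  1.69835844e-04]), 'eef_pos': array([ 234.69915922, -605.47048843,  204.58246687]), 'ee_rot': array([-8.84626123e-04,  9.82956240e-01,  1.83837452e-01, -1.97745625e-04]), 'ft_force': array([ 1.16950617,  0.29901007, -0.05274058]), 'wrist_torque': array([ 0.00910953, -0.03413508,  0.0183387 ]), 'finger_gap': 94.12592892397542}
side 48.79682661657005 318.41459080828923 238.92511745461908 [[ 0.9397785  -0.34131099 -0.01797691]
 [-0.27018746 -0.70967376 -0.65066265]
 [ 0.20932057  0.61633591 -0.7591541 ]] [-584.56427779  197.42410342 1102.19207657]
top 47.46411529011979 323.2868005316568 236.64168236196835 [[-0.02741978 -0.99941347  0.02051501]
 [-0.99817368  0.02626911 -0.0543989 ]
 [ 0.05382809 -0.02196915 -0.99830852]] [   3.43010935  603.08039243 1512.48445073]
```

View pics/side0.png

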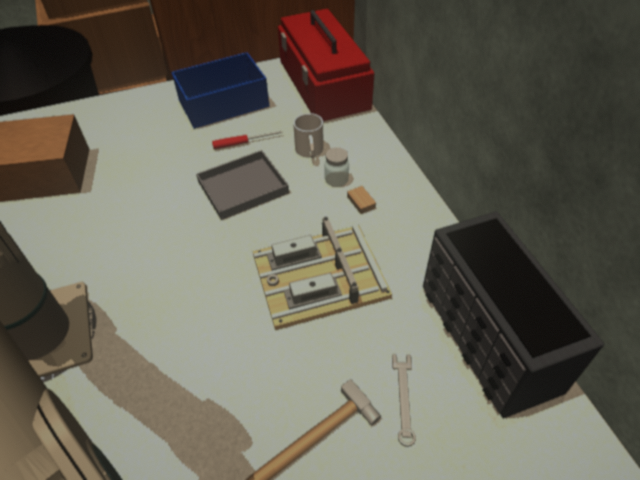

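View pics/top0.png

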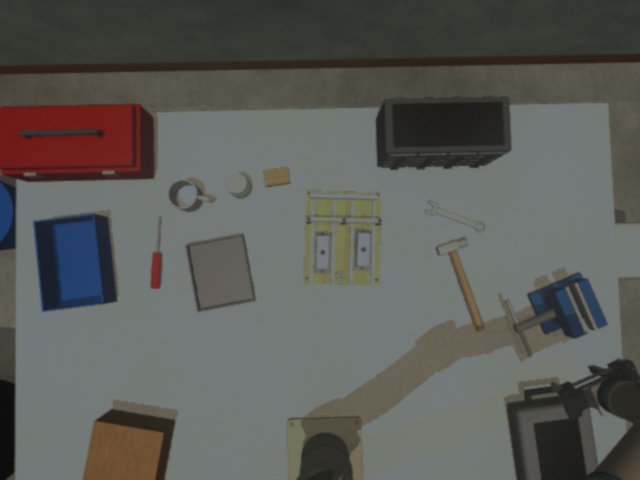

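The side view shows the gauge at about (320,275) and the tray at (243,184). The top view shows the gauge at (343,238), with lane mouths towards the robot and the bar at row 220, and the tray at (221,272). The castings are at (323,252) and (363,250) in the top view.

```bash
cat > h.py <<'E'
import numpy as np,cv2,pickle
def load(n): return pickle.load(open(f"pics/{n}.pkl","rb"))
def foc(f): return 240/np.tan(np.radians(f["fovy"]/2))
def ray(f,u,v,z):
    k=foc(f); d=np.array([(u-f["cx"])/k,(v-f["cy"])/k,1]); R=np.array(f["R"]);c=-R.T@f["t"]; w=R.T@d
    return c+w*(z-c[2])/w[2]
def proj(f,X):
    p=np.array(f["R"])@X+f["t"];k=foc(f);return f["cx"]+k*p[0]/p[2],f["cy"]+k*p[1]/p[2]
E
python3 - <<'E'
from h import *
f=load("top0");im=f["pixels"][:,:,::-1].copy()
cv2.imwrite("pics/z_top.png",cv2.resize(im[180:300,290:400],None,fx=5,fy=5,interpolation=cv2.INTER_CUBIC))
g=load("side0");im2=g["pixels"][:,:,::-1].copy()
cv2.imwrite("pics/z_side.png",cv2.resize(im2[210:335,240:400],None,fx=4.8,fy=4.8,interpolation=cv2.INTER_CUBIC))
hsv=cv2.cvtColor(im,cv2.COLOR_BGR2HSV)
m=((hsv[...,0]>18)&(hsv[...,0]<35)&(hsv[...,1]>60)).astype(np.uint8);m[:180]=0;m[300:]=0;m[:,:295]=0;m[:,395:]=0
pts=np.argwhere(m)[:,::-1].astype(np.float32)
r=cv2.minAreaRect(pts);b=cv2.boxPoints(r);print(r,b)
for p in b: print(p,ray(f,*p,18).round(1))
# tray
g=cv2.cvtColor(im,cv2.COLOR_BGR2GRAY)
m=(g<115).astype(np.uint8);s=np.zeros_like(m);s[225:320,180:265]=m[225:320,180:265]
c=max(cv2.findContours(s,0,2)[0],key=cv2.contourArea);r=cv2.minAreaRect(c);print(r)
b=cv2.boxPoints(r)
for p in b: print(p,ray(f,*p,30).round(1))
E
```

```text
((342.17486572265625, 237.4807891845703), (73.74750518798828, 91.90538024902344), 1.3322198390960693) [[304.24268 282.56375]
 [306.37946 190.68323]
 [380.10706 192.39783]
 [377.97028 284.27835]]
[304.24268 282.56375] [476.3  43.8  18. ]
[306.37946 190.68323] [733.3  31.2  18. ]
[380.10706 192.39783] [ 723.4 -176.2   18. ]
[377.97028 284.27835] [ 465.8 -161.6   18. ]
((220.08087158203125, 272.1649475097656), (72.17988586425781, 62.43812561035156), 79.82449340820312)
[182.97705 242.15794] [597.2 375.1  30. ]
[244.4331  231.12737] [623.3 205.4  30. ]
[257.1847  302.17194] [426.5 174.3  30. ]
[195.72864 313.2025 ] [401.3 342.9  30. ]
```

View pics/z_top.png

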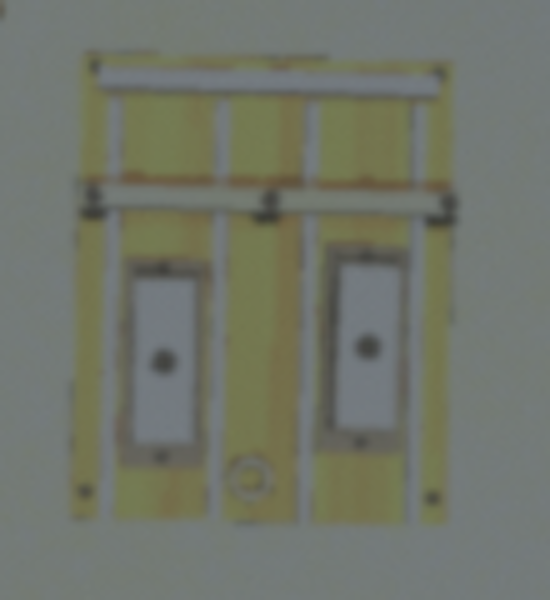

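View pics/z_side.png

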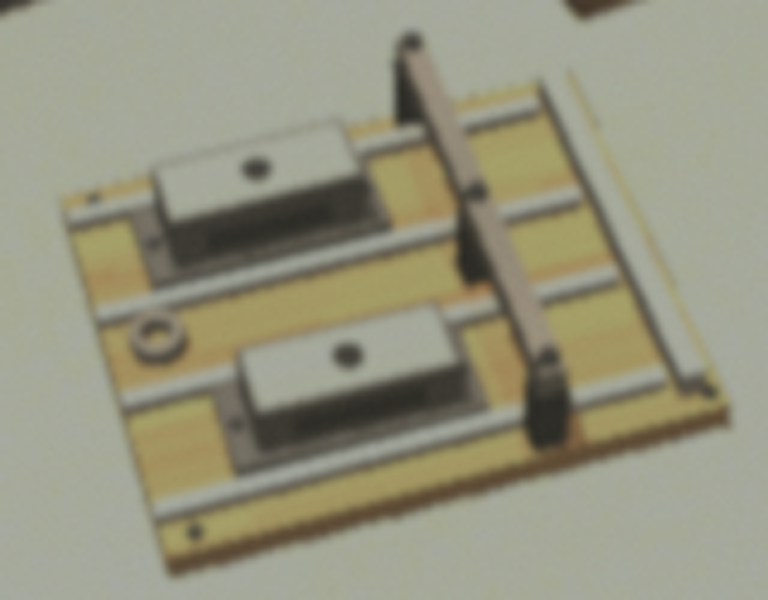

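```bash
python3 - <<'E'
from h import *
f=load("top0");Z=lambda x,y:(290+(x+.5)/5-.5,180+(y+.5)/5-.5)
src=[];
L=[((82,52),(115,105)),((453,62),(115,-105)),((448,522),(-145,-105)),((70,517),(-145,105))]
for z,gp in L:
    w=ray(f,*Z(*z),18);src.append(w[:2]);print(gp,w.round(1))
g=np.array([l[1] for l in L],float);w=np.array(src)
gc=g.mean(0);wc=w.mean(0);A=g-gc;B=w-wc
th=np.arctan2((A[:,0]*B[:,1]-A[:,1]*B[:,0]).sum(),(A*B).sum())
R=np.array([[np.cos(th),-np.sin(th)],[np.sin(th),np.cos(th)]]);o=wc-R@gc
print("yaw",np.degrees(th),o,(w-(g@R.T+o)).round(1))
G=lambda X:(R.T@(X[:2]-o)).round(1)
for n,z in(("L",(163,361)),("R",(368,347))):
    X=ray(f,*Z(*z),60);print(n,X.round(1),G(X))
# rail lines check: points on rail edges z=26
for z in[(114,100),(105,515),(222,100),(213,515),(312,105),(304,520),(419,105),(411,520)]: print(z,G(ray(f,*Z(*z),26)))
X=ray(f,*Z(247,480),30);print("collar",G(X))
# side view holes & corners
s=load("side0");Zs=lambda x,y:(240+(x+.5)/4.8-.5,210+(y+.5)/4.8-.5)
for z in[(256,168),(347,355)]: print(z,G(ray(s,*Zs(*z),60)))
for z in[(168,560),(725,412),(540,82),(62,200)]: print(z,G(ray(s,*Zs(*z),18)))
for z in[(410,42),(475,191),(546,355)]: print("bar",z,G(ray(s,*Zs(*z),76)))
for z in[(93,195),(270,201),(448,203)]: print("bar",z,G(ray(f,*Z(*z),76)))
E
```

```text
(115, 105) [735.3  32.2  18. ]
(115, -105) [ 724.5 -176.5   18. ]
(-145, -105) [ 466.5 -165.1   18. ]
(-145, 105) [475.2  45.6  18. ]
yaw -2.7027898340566012 [615.3452666  -66.64763622] [[ 0.1 -0.6]
 [-0.8  0.5]
 [ 0.9 -0.4]
 [-0.3  0.5]]
L [559.5  -7.7  60. ] [-58.6  56.2]
R [ 564.1 -119.5   60. ] [-48.7 -55.2]
(114, 100) [87.5 85.9]
(105, 515) [-143.6   86. ]
(222, 100) [88.8 25.5]
(213, 515) [-142.5   26.2]
(312, 105) [ 87.1 -24.9]
(304, 520) [-144.2  -24.3]
(419, 105) [ 88.5 -84.8]
(411, 520) [-143.1  -83.8]
collar [-122.7    7.9]
(256, 168) [-57.6  56.1]
(347, 355) [-48.3 -58.1]
(168, 560) [-144.3 -107.9]
(725, 412) [ 109.9 -110.3]
(540, 82) [ 98.2 100.6]
(62, 200) [-143.9  100.4]
bar (410, 42) [29.4 95.1]
bar (475, 191) [29.3 -0.6]
bar (546, 355) [ 29.1 -95.3]
bar (93, 195) [29.6 96. ]
bar (270, 201) [28.4  0.5]
bar (448, 203) [ 29.4 -95.8]
```

The gauge fit is good (residuals under 1 mm, bar and rails agree): origin about (615.3, -66.6), yaw -2.7°. The castings are at gauge x of about -58 (left) and -48.5 (right). I'll turn the tool to the gauge yaw and shut the gripper.

>>> drive_tool(increments="0 0 0 0 0 8 255; 0 0 0 0 0 8 255; 0 0 0 0 0 8 255", newtons=30)

```text
clock: 0.48
eef_pos: [234.8, -605.7, 204.9]
ee_rot: [-0.001, 1.0, -0.027, -0.0]
ft_force: [0.8, 1.2, -0.7]
finger_gap: 67.9
```

```bash
cat >> h.py <<'E'
TH=np.radians(-2.703);RG=np.array([[np.cos(TH),-np.sin(TH)],[np.sin(TH),np.cos(TH)]]);OG=np.array([615.35,-66.65])
def rel(gx=None,gy=None,z=None,world=None):
    from cell import read_state
    from scipy.spatial.transform import Rotation as Ro
    s=read_state();q=s["ee_rot"];r=Ro.from_quat([q[1],q[2],q[3],q[0]]).as_matrix();p=s["eef_pos"]
    print("t",round(s["clock"],2),"tcp",p.round(1),"gauge",(RG.T@(p[:2]-OG)).round(1),"yaw tool x",round(np.degrees(np.arctan2(r[1,0],r[0,0])),2),"F",s["ft_force"].round(1),"Fx'",(RG.T@s["ft_force"][:2]).round(1),"gap",round(s["finger_gap"],1), "z",r[:,2].round(3))
    w=None
    if gx is not None: w=np.r_[RG@[gx,gy]+OG,z]
    if world is not None: w=np.array(world)
    if w is not None: print("shift tool (m)",(r.T@(w-p)/1000).round(4))
E
python3 -c "from h import *;rel(-130,55,120)"
```

```text
t 0.47 tcp [ 234.8 -605.7  204.9] gauge [-354.7 -556.4] yaw tool x -3.08 F [ 0.8  1.2 -0.7] Fx' [0.8 1.2] gap 67.9 z [-0.     0.001 -1.   ]
shift tool (m) [ 0.2207 -0.6128  0.0855]
```

>>> drive_tool(increments="0.018 -0.051 0 0 0 0 255; 0.018 -0.051 0 0 0 0 255; 0.018 -0.051 0 0 0 0 255; 0.018 -0.051 0 0 0 0 255; 0.018 -0.051 0 0 0 0 255; 0.018 -0.051 0 0 0 0 255; 0.018 -0.051 0 0 0 0 255; 0.018 -0.051 0 0 0 0 255; 0.018 -0.051 0 0 0 0 255; 0.018 -0.051 0 0 0 0 255")

```text
clock: 1.72
eef_pos: [440.2, -103.8, 205.5]
ee_rot: [0.0, 1.0, -0.025, 0.0]
ft_force: [0.6, -1.1, 0.4]
finger_gap: 0.6
```

```bash
python3 -c "from h import *;rel(-130,55,120)"
```

```text
t 1.73 tcp [ 440.2 -103.8  205.5] gauge [-173.2  -45.4] yaw tool x -2.82 F [ 0.6 -1.1  0.4] Fx' [ 0.7 -1. ] gap 0.6 z [ 0. -0. -1.]
shift tool (m) [ 0.043  -0.1005  0.0855]
```

>>> drive_tool(increments="0.025 0.005 0.04 0 0 0 255; 0.025 0.004 0.045 0 0 0 255; 0 0 0 0 0 0 255")

```text
clock: 2.1
eef_pos: [487.7, -116.4, 117.1]
ee_rot: [-0.0, 1.0, -0.024, -0.003]
ft_force: [-1.0, 0.2, -0.4]
finger_gap: 0.2
```

```bash
python3 -c "from h import *;rel(-120,-55,33)"
```

```text
t 2.1 tcp [ 487.7 -116.4  117.1] gauge [-125.1  -55.7] yaw tool x -2.78 F [-1.   0.2 -0.4] Fx' [-1.   0.1] gap 0.2 z [-0.007  0.001 -1.   ]
shift tool (m) [ 0.0057 -0.0006  0.0841]
```

>>> drive_tool(increments="0.002 0 0.04 0 0 0 255; 0 0 0.03 0 0 0 255; 0 0 0.013 0 0 0 255; 0 0 0 0 0 0 255")

```text
clock: 2.6
eef_pos: [491.0, -117.1, 38.2]
ee_rot: [-0.0, 1.0, -0.025, -0.0]
ft_force: [0.8, -0.4, 0.1]
finger_gap: 0.1
```

```bash
python3 -c "from h import *;rel(-78,-55,33)"
```

```text
t 2.6 tcp [ 491.  -117.1   38.2] gauge [-121.8  -56.3] yaw tool x -2.83 F [ 0.8 -0.4  0.1] Fx' [ 0.8 -0.4] gap 0.1 z [-0.  0. -1.]
shift tool (m) [ 0.0438 -0.0014  0.0051]
```

>>> drive_tool(increments="0.008 -0.001 0.003 0 0 0 255; 0.006 0 0 0 0 0 255; 0.005 0 0 0 0 0 255; 0.005 0 0 0 0 0 255; 0.005 0 0 0 0 0 255; 0.004 0 0 0 0 0 255; 0.003 0 0 0 0 0 255; 0 0 0 0 0 0 255")

```text
clock: 3.6
eef_pos: [528.2, -117.8, 34.4]
ee_rot: [0.0, 1.0, -0.024, 0.001]
ft_force: [-1.5, 1.0, -0.0]
finger_gap: 0.7
```

```bash
python3 -c "from h import *;rel(-76,-55,33)"
```

```text
t 3.6 tcp [ 528.2 -117.8   34.4] gauge [-84.7 -55.2] yaw tool x -2.8 F [-1.5  1.  -0. ] Fx' [-1.6  0.9] gap 0.7 z [ 0.001 -0.    -1.   ]
shift tool (m) [ 0.0086 -0.0003  0.0014]
```

Expected bar contact is at a finger x of about -76. I'll creep from here.

>>> drive_tool(increments="0.002 0 0 0 0 0 255; 0.002 0 0 0 0 0 255; 0.001 0 0 0 0 0 255; 0.001 0 0 0 0 0 255")

```text
clock: 4.1
eef_pos: [533.0, -118.1, 34.4]
ee_rot: [-0.0, 1.0, -0.025, -0.0]
ft_force: [-3.8, 0.3, 2.0]
finger_gap: 0.5
```

>>> drive_tool(increments="0.001 0 0 0 0 0 255; 0.001 0 0 0 0 0 255")

```text
clock: 4.35
eef_pos: [535.7, -118.3, 34.5]
ee_rot: [0.0, 1.0, -0.025, 0.0]
ft_force: [-1.2, 0.6, -0.4]
finger_gap: 0.5
```

>>> drive_tool(increments="0.001 0 0 0 0 0 255; 0 0 0 0 0 0 255")

```text
clock: 4.6
eef_pos: [536.6, -118.3, 34.5]
ee_rot: [0.0, 1.0, -0.025, 0.0]
ft_force: [-1.5, 1.0, -0.7]
finger_gap: 1.0
```

```bash
python3 -c "from h import *;rel(-76,-55,33)
from cell import *
f=grab_frame('side');pickle.dump(f,open('pics/side1.pkl','wb'));im=f['pixels'][:,:,::-1].copy()
cv2.imwrite('pics/z1.png',cv2.resize(im[190:335,220:400],None,fx=4,fy=4,interpolation=cv2.INTER_CUBIC))"
```

```text
t 4.6 tcp [ 536.6 -118.3   34.5] gauge [-76.2 -55.3] yaw tool x -2.81 F [-1.5  1.  -0.7] Fx' [-1.5  0.9] gap 1.0 z [ 0.001 -0.    -1.   ]
shift tool (m) [ 0.0002 -0.0003  0.0015]
```

View pics/z1.png

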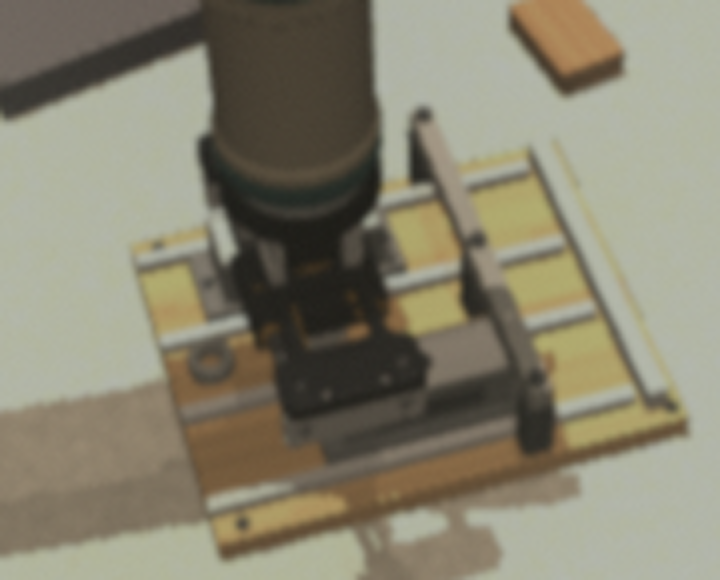

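The casting has been pushed to about the bar (front of the body near (505,345) in the crop) and no rise in force is felt yet. I'll keep creeping.

>>> drive_tool(increments="0.001 0 0 0 0 0 255; 0 0 0 0 0 0 255")

```text
clock: 4.9
eef_pos: [537.0, -118.3, 34.5]
ee_rot: [-0.0, 1.0, -0.025, -0.0]
ft_force: [-2.0, 0.8, 1.5]
finger_gap: 0.7
```

>>> drive_tool(increments="0.001 0 0 0 0 0 255; 0 0 0 0 0 0 255")

```text
clock: 5.15
eef_pos: [538.7, -118.4, 34.5]
ee_rot: [0.0, 1.0, -0.025, 0.0]
ft_force: [-1.4, 0.6, 0.2]
finger_gap: 0.5
```

>>> drive_tool(increments="0.001 0 0 0 0 0 255; 0 0 0 0 0 0 255")

```text
clock: 5.4
eef_pos: [539.2, -118.4, 34.5]
ee_rot: [0.0, 1.0, -0.025, -0.0]
ft_force: [-3.7, 0.1, 2.0]
finger_gap: 0.4
```

>>> drive_tool(increments="0.001 0 0 0 0 0 255; 0 0 0 0 0 0 255")

```text
clock: 5.65
eef_pos: [540.6, -118.5, 34.5]
ee_rot: [0.0, 1.0, -0.025, 0.0]
ft_force: [-2.4, 1.0, 1.7]
finger_gap: 0.4
```

>>> drive_tool(increments="0.001 0 0 0 0 0 255; 0 0 0 0 0 0 255")

```text
clock: 5.9
eef_pos: [541.5, -118.5, 34.5]
ee_rot: [0.0, 1.0, -0.025, 0.0]
ft_force: [-2.6, -0.6, 2.5]
finger_gap: -0.0
```

>>> drive_tool(increments="0.001 0 0 0 0 0 255; 0 0 0 0 0 0 255")

```text
clock: 6.15
eef_pos: [542.6, -118.6, 34.5]
ee_rot: [0.0, 1.0, -0.025, 0.0]
ft_force: [-2.3, -0.2, 1.0]
finger_gap: 0.3
```

>>> drive_tool(increments="0.001 0 0 0 0 0 255; 0 0 0 0 0 0 255")

```text
clock: 6.4
eef_pos: [543.6, -118.6, 34.5]
ee_rot: [0.0, 1.0, -0.025, 0.0]
ft_force: [-3.2, 0.5, 1.8]
finger_gap: 0.6
```

Finger x is about -69, beyond the stopping point with only sliding force, so the right casting seems to be clearing. I'll go on gently and look.

>>> drive_tool(increments="0.001 0 0 0 0 0 255; 0.001 0 0 0 0 0 255; 0.001 0 0 0 0 0 255")

```text
clock: 6.78
eef_pos: [546.4, -118.7, 34.5]
ee_rot: [-0.0, 1.0, -0.025, 0.0]
ft_force: [-2.7, 0.3, 2.2]
finger_gap: 0.4
```

>>> drive_tool(increments="0.002 0 0 0 0 0 255; 0.002 0 0 0 0 0 255; 0.002 0 0 0 0 0 255")

```text
clock: 7.15
eef_pos: [552.4, -119.0, 34.5]
ee_rot: [-0.0, 1.0, -0.025, -0.0]
ft_force: [-2.6, 0.0, 2.7]
finger_gap: 0.8
```

```bash
python3 -c "from h import *;rel(-18,-55,34.5)
from cell import *
f=grab_frame('side');pickle.dump(f,open('pics/side2.pkl','wb'));im=f['pixels'][:,:,::-1].copy()
cv2.imwrite('pics/z2.png',cv2.resize(im[190:335,220:400],None,fx=4,fy=4,interpolation=cv2.INTER_CUBIC))"
```

```text
t 7.15 tcp [ 552.4 -119.    34.5] gauge [-60.4 -55.3] yaw tool x -2.81 F [-2.6  0.   2.7] Fx' [-2.6 -0.1] gap 0.8 z [-0.  0. -1.]
shift tool (m) [ 0.0424 -0.0004 -0.    ]
```

View pics/z2.png

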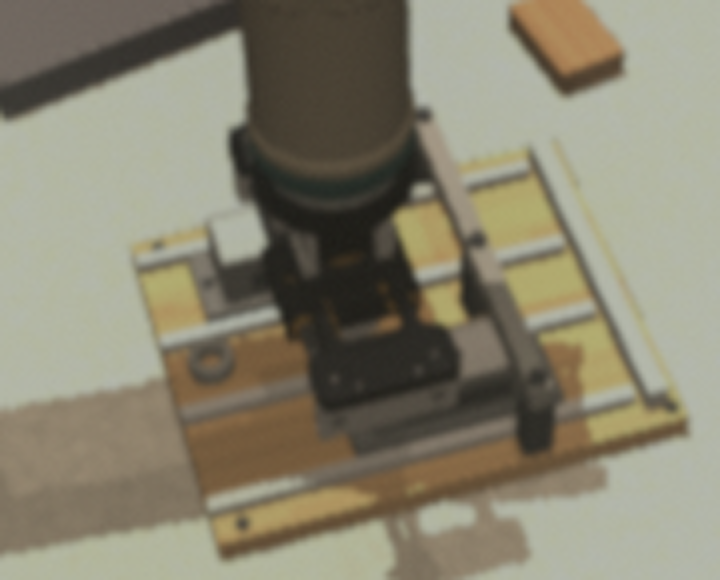

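The body's front end now disappears under the bar at (510,340), so the right casting is the low one. I'll carry on to the stop.

>>> drive_tool(increments="0.003 0 0 0 0 0 255; 0.004 0 0 0 0 0 255; 0.004 0 0 0 0 0 255; 0.004 0 0 0 0 0 255; 0.004 0 0 0 0 0 255")

```text
clock: 7.82
eef_pos: [571.6, -120.0, 34.5]
ee_rot: [0.0, 1.0, -0.025, 0.0]
ft_force: [-2.1, 0.4, 0.2]
finger_gap: 0.7
```

>>> drive_tool(increments="0.003 0 0 0 0 0 255; 0.003 0 0 0 0 0 255; 0.002 0 0 0 0 0 255; 0.002 0 0 0 0 0 255; 0.001 0 0 0 0 0 255")

```text
clock: 8.45
eef_pos: [582.4, -120.5, 34.5]
ee_rot: [0.0, 1.0, -0.025, 0.0]
ft_force: [-1.2, -0.9, -0.0]
finger_gap: 0.6
```

```bash
python3 -c "from h import *;rel(-18,-55,34.5)"
```

```text
t 8.45 tcp [ 582.4 -120.5   34.5] gauge [-30.4 -55.4] yaw tool x -2.81 F [-1.2 -0.9 -0. ] Fx' [-1.2 -0.9] gap 0.6 z [ 0. -0. -1.]
shift tool (m) [ 0.0124 -0.0004 -0.    ]
```

>>> drive_tool(increments="0.002 0 0 0 0 0 255; 0.002 0 0 0 0 0 255; 0.002 0 0 0 0 0 255; 0 0 0 0 0 0 255")

```text
clock: 8.95
eef_pos: [588.8, -120.8, 34.5]
ee_rot: [0.0, 1.0, -0.024, 0.0]
ft_force: [-0.1, 0.1, -1.1]
finger_gap: 0.6
```

>>> drive_tool(increments="0.001 0 0 0 0 0 255; 0.001 0 0 0 0 0 255")

```text
clock: 9.2
eef_pos: [589.8, -120.9, 34.5]
ee_rot: [-0.0, 1.0, -0.025, -0.0]
ft_force: [-1.5, 0.4, 0.9]
finger_gap: 0.6
```

>>> drive_tool(increments="0.001 0 0 0 0 0 255; 0 0 0 0 0 0 255")

```text
clock: 9.45
eef_pos: [591.5, -121.0, 34.5]
ee_rot: [0.0, 1.0, -0.025, 0.0]
ft_force: [-1.8, -0.4, -0.4]
finger_gap: 0.6
```

>>> drive_tool(increments="0.001 0 0 0 0 0 255; 0 0 0 0 0 0 255")

```text
clock: 9.7
eef_pos: [592.3, -121.1, 34.5]
ee_rot: [0.0, 1.0, -0.025, 0.0]
ft_force: [-3.0, 0.1, 2.1]
finger_gap: 0.4
```

>>> drive_tool(increments="0.001 0 0 0 0 0 255; 0 0 0 0 0 0 255")

```text
clock: 9.95
eef_pos: [593.1, -121.1, 34.5]
ee_rot: [-0.0, 1.0, -0.025, -0.0]
ft_force: [-3.9, -0.1, 3.3]
finger_gap: 0.7
```

>>> drive_tool(increments="0.001 0 0 0 0 0 255; 0 0 0 0 0 0 255")

```text
clock: 10.2
eef_pos: [593.0, -121.1, 34.4]
ee_rot: [-0.0, 1.0, -0.025, -0.001]
ft_force: [-4.7, 0.2, 4.2]
finger_gap: 0.3
```

>>> drive_tool(increments="0.0005 0 0 0 0 0 255; 0 0 0 0 0 0 255")

```text
clock: 10.45
eef_pos: [593.0, -121.0, 34.4]
ee_rot: [-0.0, 1.0, -0.025, -0.002]
ft_force: [-6.4, 0.9, 5.0]
finger_gap: 0.1
```

>>> drive_tool(increments="0.0005 0 0 0 0 0 255; 0 0 0 0 0 0 255")

```text
clock: 10.7
eef_pos: [593.1, -121.1, 34.4]
ee_rot: [-0.0, 1.0, -0.025, -0.002]
ft_force: [-7.6, 0.7, 6.3]
finger_gap: 0.0
```

The force rose to about 7.6 N with no further motion at finger x of -19.6, so the right casting is home. I'll back off and go to the left lane.

>>> drive_tool(increments="-0.01 0 0 0 0 0 255; -0.02 0 0 0 0 0 255; -0.02 0 -0.05 0 0 0 255; -0.03 -0.04 -0.03 0 0 0 255; -0.03 -0.04 0 0 0 0 255; -0.005 -0.03 0 0 0 0 255; 0 0 0 0 0 0 255")

```text
clock: 11.58
eef_pos: [486.8, -2.9, 115.0]
ee_rot: [-0.001, 1.0, -0.022, 0.002]
ft_force: [0.7, -0.7, 1.0]
finger_gap: 0.8
```

```bash
python3 -c "from h import *;rel(-132,55,34.5)
from cell import *
for n in('side','top'):
  f=grab_frame(n);pickle.dump(f,open('pics/%s3.pkl'%n,'wb'));im=f['pixels'][:,:,::-1].copy()
  c=im[190:335,220:400] if n=='side' else im[180:300,290:400]
  cv2.imwrite('pics/z3%s.png'%n,cv2.resize(c,None,fx=4,fy=4,interpolation=cv2.INTER_CUBIC))"
```

```text
t 11.57 tcp [486.8  -2.9 115. ] gauge [-131.4   57.7] yaw tool x -2.53 F [ 0.7 -0.7  1. ] Fx' [ 0.7 -0.7] gap 0.8 z [ 0.003  0.001 -1.   ]
shift tool (m) [-0.0008  0.0028  0.0805]
```

View pics/z3side.png

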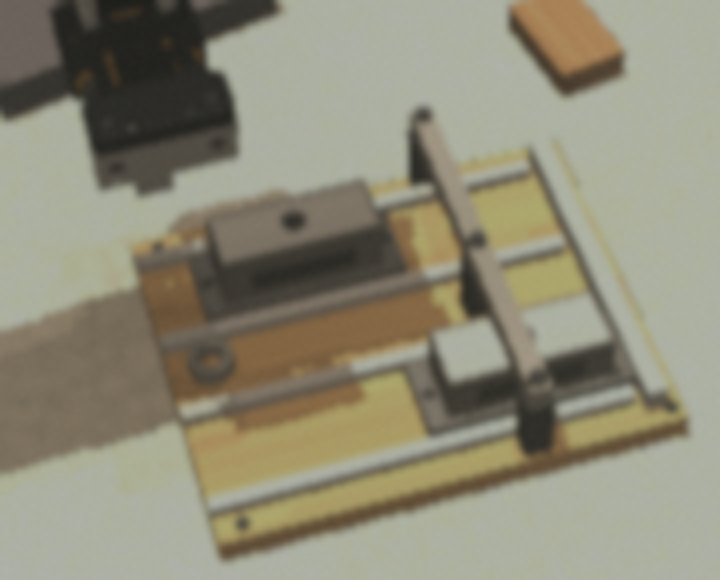

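View pics/z3top.png

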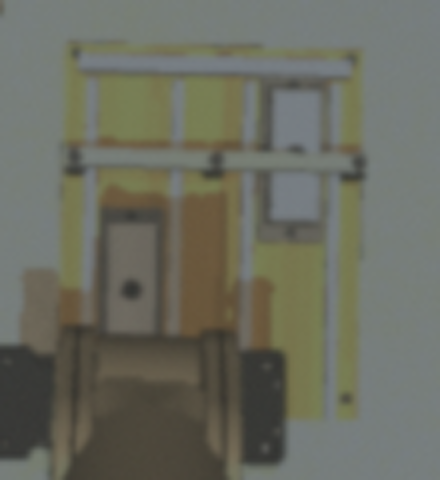

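The right casting lies under the bar with its flange up to the stop (top crop, flange front at row 80 against the stop at row 70). Now the left one.

>>> drive_tool(increments="-0.001 0.0025 0.04 0 0 0 255; 0 0 0.03 0 0 0 255; 0 0 0.011 0 0 0 255; 0 0 0 0 0 0 255")

```text
clock: 12.18
eef_pos: [484.8, -9.1, 33.1]
ee_rot: [0.0, 1.0, -0.025, -0.0]
ft_force: [-0.4, -0.7, 1.1]
finger_gap: 0.4
```

>>> drive_tool(increments="0.008 0 0 0 0 0 255; 0.006 0 0 0 0 0 255; 0.005 0 0 0 0 0 255; 0.005 0 0 0 0 0 255; 0.005 0 0 0 0 0 255; 0.005 0 0 0 0 0 255; 0.004 0 0 0 0 0 255; 0.003 0 0 0 0 0 255; 0.003 0 0 0 0 0 255; 0 0 0 0 0 0 255")

```text
clock: 13.42
eef_pos: [529.7, -10.3, 33.5]
ee_rot: [0.0, 1.0, -0.025, 0.001]
ft_force: [-0.6, -0.3, -0.2]
finger_gap: 0.2
```

```bash
python3 -c "from h import *;rel(-77,55,34.5)"
```

```text
t 13.43 tcp [529.7 -10.3  33.5] gauge [-88.3  52.2] yaw tool x -2.81 F [-0.6 -0.3 -0.2] Fx' [-0.6 -0.4] gap 0.2 z [ 0.002 -0.    -1.   ]
shift tool (m) [ 0.0112 -0.0028 -0.001 ]
```

>>> drive_tool(increments="0.002 0 0 0 0 0 255; 0.002 0 0 0 0 0 255; 0.002 0 0 0 0 0 255; 0.001 0 0 0 0 0 255; 0 0 0 0 0 0 255")

```text
clock: 14.05
eef_pos: [535.8, -10.6, 33.5]
ee_rot: [0.0, 1.0, -0.025, 0.0]
ft_force: [-1.2, 0.5, -0.0]
finger_gap: 0.3
```

>>> drive_tool(increments="0.001 0 0 0 0 0 255; 0 0 0 0 0 0 255")

```text
clock: 14.3
eef_pos: [536.9, -10.6, 33.5]
ee_rot: [-0.0, 1.0, -0.025, 0.0]
ft_force: [-1.9, 0.5, -0.3]
finger_gap: 0.1
```

>>> drive_tool(increments="0.001 0 0 0 0 0 255; 0 0 0 0 0 0 255")

```text
clock: 14.55
eef_pos: [537.9, -10.7, 33.5]
ee_rot: [0.0, 1.0, -0.025, 0.0]
ft_force: [-2.6, -0.3, 0.4]
finger_gap: -0.1
```

>>> drive_tool(increments="0.001 0 0 0 0 0 255; 0 0 0 0 0 0 255")

```text
clock: 14.8
eef_pos: [538.9, -10.8, 33.5]
ee_rot: [0.0, 1.0, -0.025, 0.0]
ft_force: [-1.8, 0.7, -0.2]
finger_gap: 0.7
```

>>> drive_tool(increments="0.001 0 0 0 0 0 255; 0 0 0 0 0 0 255")

```text
clock: 15.05
eef_pos: [539.9, -10.8, 33.5]
ee_rot: [0.0, 1.0, -0.025, 0.0]
ft_force: [-1.4, -0.1, -1.2]
finger_gap: 0.5
```

>>> drive_tool(increments="0.001 0 0 0 0 0 255; 0 0 0 0 0 0 255")

```text
clock: 15.3
eef_pos: [540.5, -10.9, 33.5]
ee_rot: [-0.0, 1.0, -0.025, -0.0]
ft_force: [-2.4, -0.2, 0.7]
finger_gap: 0.3
```

>>> drive_tool(increments="0.001 0 0 0 0 0 255; 0 0 0 0 0 0 255")

```text
clock: 15.55
eef_pos: [540.4, -10.8, 33.5]
ee_rot: [-0.0, 1.0, -0.025, -0.001]
ft_force: [-5.3, -0.2, 4.1]
finger_gap: 0.5
```

>>> drive_tool(increments="0.0005 0 0 0 0 0 255; 0 0 0 0 0 0 255")

```text
clock: 15.8
eef_pos: [540.4, -10.9, 33.5]
ee_rot: [-0.0, 1.0, -0.025, -0.001]
ft_force: [-4.7, 0.6, 5.1]
finger_gap: 0.8
```

>>> drive_tool(increments="0.0005 0 0 0 0 0 255; 0 0 0 0 0 0 255")

```text
clock: 16.05
eef_pos: [540.4, -10.8, 33.4]
ee_rot: [-0.0, 1.0, -0.025, -0.002]
ft_force: [-7.2, 0.0, 5.7]
finger_gap: 0.5
```

It stopped at finger x of about -77.6, as predicted for the bar, and the force rose to 7 N. The left casting is the high one. I'll back off, rise and open.

>>> drive_tool(increments="-0.01 0 0 0 0 0 255; -0.015 0 -0.02 0 0 0 255; 0 0 -0.05 0 0 0 150; 0.03 -0.001 -0.03 0 0 0 0; 0.025 -0.001 0 0 0 0 0; 0.025 -0.001 0 0 0 0 0; 0 0 0 0 0 0 0; 0 0 0 0 0 0 0; 0 0 0 0 0 0 0")

```text
clock: 17.18
eef_pos: [596.8, -10.7, 133.5]
ee_rot: [-0.0, 1.0, -0.025, -0.0]
ft_force: [-0.0, -0.2, -0.4]
finger_gap: 67.0
```

```bash
python3 -c "from h import *;rel(-24,55,33)
from cell import *
for n in('side',):
  f=grab_frame(n);pickle.dump(f,open('pics/%s4.pkl'%n,'wb'));im=f['pixels'][:,:,::-1].copy()
  c=im[190:335,220:400]
  cv2.imwrite('pics/z4%s.png'%n,cv2.resize(c,None,fx=4,fy=4,interpolation=cv2.INTER_CUBIC))"
```

```text
t 17.18 tcp [596.8 -10.7 133.5] gauge [-21.2  55. ] yaw tool x -2.82 F [-0.  -0.2 -0.4] Fx' [-0.  -0.2] gap 67.0 z [-0.  0. -1.]
shift tool (m) [-2.700e-03  1.000e-04  1.005e-01]
```

View pics/z4side.png

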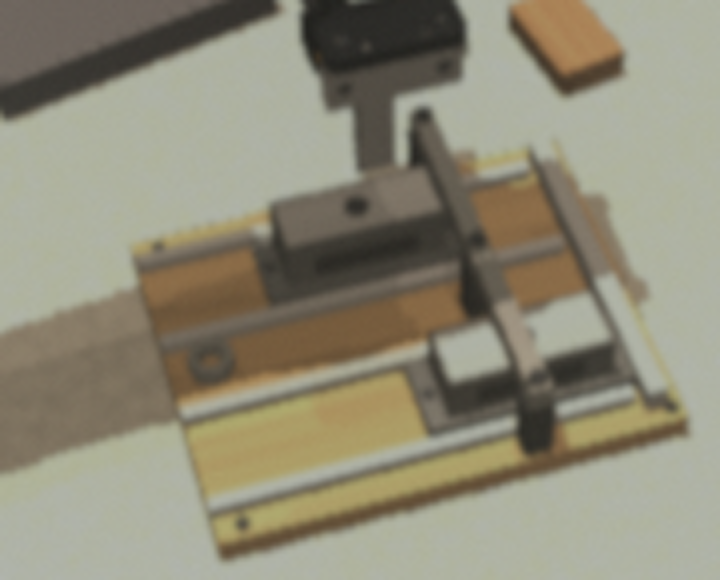

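The left casting stands with its body against the bar at (445,210). I'll descend astride it.

>>> drive_tool(increments="0 0 0 0 0 0 0; 0 0 0.04 0 0 0 0; 0 0 0.035 0 0 0 0; 0 0 0.016 0 0 0 0; 0 0 0.008 0 0 0 0; 0 0 0 0 0 0 0")

```text
clock: 17.98
eef_pos: [598.0, -10.7, 34.8]
ee_rot: [0.0, 1.0, -0.025, 0.0]
ft_force: [0.7, -0.1, 0.3]
finger_gap: 94.0
```

>>> drive_tool(increments="0 0 0 0 0 0 255; 0 0 0 0 0 0 255; 0 0 0 0 0 0 255; 0 0 0 0 0 0 255; 0 0 0 0 0 0 255; 0 0 0 0 0 0 255", newtons=35)

```text
clock: 18.73
eef_pos: [597.6, -10.6, 34.5]
ee_rot: [-0.0, 1.0, -0.025, 0.0]
ft_force: [0.3, -0.3, -0.1]
finger_gap: 37.1
```

```bash
python3 -c "from h import *;rel(-54,55,33)"
```

```text
t 18.73 tcp [597.6 -10.6  34.5] gauge [-20.3  55.1] yaw tool x -2.81 F [ 0.3 -0.3 -0.1] Fx' [ 0.3 -0.3] gap 37.1 z [ 0.  0. -1.]
shift tool (m) [-0.0337  0.0002  0.0015]
```

>>> drive_tool(increments="-0.005 0 0 0 0 0 255; -0.015 0 0 0 0 0 255; -0.015 0 0 0 0 0 255; 0 0 -0.015 0 0 0 255; 0 0 -0.03 0 0 0 255; 0 0 -0.04 0 0 0 255; 0 0 0 0 0 0 255")

```text
clock: 19.6
eef_pos: [565.7, -9.1, 122.9]
ee_rot: [-0.0, 1.0, -0.025, 0.004]
ft_force: [-0.6, -0.3, -3.3]
finger_gap: 35.8
```

```bash
python3 - <<'E'
from h import *
from cell import *
rel(-54,55,33)
f=load("top0");im=f["pixels"][:,:,::-1]
cv2.imwrite("pics/z_tray.png",cv2.resize(im[222:322,175:270],None,fx=5,fy=5,interpolation=cv2.INTER_CUBIC))
f=grab_frame('side');pickle.dump(f,open('pics/side5.pkl','wb'));im=f['pixels'][:,:,::-1].copy()
cv2.imwrite('pics/z5.png',cv2.resize(im[140:335,180:400],None,fx=3.5,fy=3.5,interpolation=cv2.INTER_CUBIC))
E
```

```text
t 19.6 tcp [565.7  -9.1 122.9] gauge [-52.3  55.2] yaw tool x -2.82 F [-0.6 -0.3 -3.3] Fx' [-0.6 -0.4] gap 35.8 z [ 0.007 -0.    -1.   ]
shift tool (m) [-0.0024  0.0002  0.0899]
```

View pics/z_tray.png

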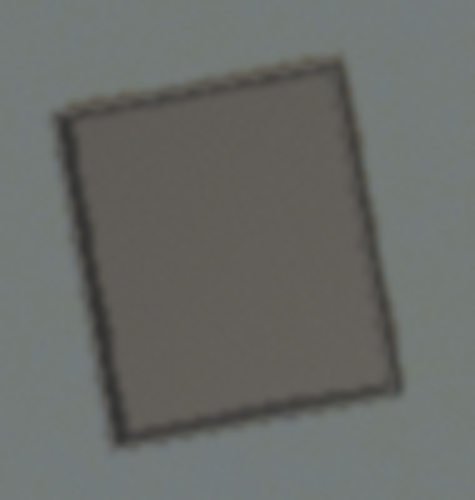

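View pics/z5.png

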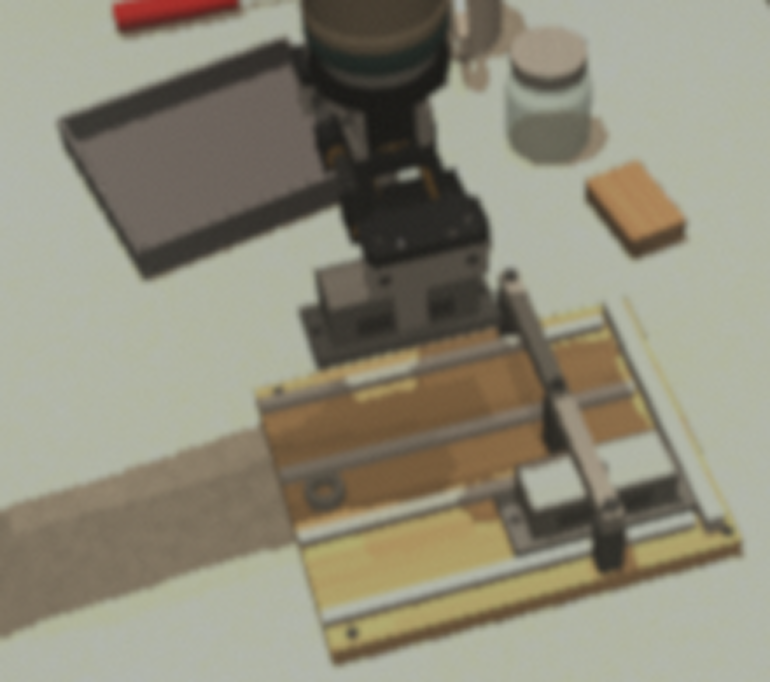

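The casting is held level and clear of the gauge at about (370,310). The tray corners in the top crop are (55,112), (342,58), (402,392) and (115,445).

```bash
python3 - <<'E'
from h import *
f=load("top0")
P=[ray(f,175+(x+.5)/5-.5,222+(y+.5)/5-.5,30) for x,y in[(55,112),(342,58),(402,392),(115,445)]]
P=np.array(P);print(P.round(1));c=P.mean(0);print(c)
a=P[0]-P[3];b=P[1]-P[2];print(np.linalg.norm(a),np.linalg.norm(P[0]-P[1]),np.degrees(np.arctan2(a[1],a[0])),np.degrees(np.arctan2(b[1],b[0])))
rel(world=[c[0],c[1],120])
E
```

```text
[[591.9 367.9  30. ]
 [617.6 209.5  30. ]
 [432.7 180.2  30. ]
 [408.2 337.7  30. ]]
[512.60089151 273.8305678   30.        ]
186.1179883050422 160.53878502811355 9.343486065176112 9.011190237027852
t 19.65 tcp [564.   -8.9 121. ] gauge [-54.   55.2] yaw tool x -2.81 F [ 0.1  0.8 -2.6] Fx' [0.  0.8] gap 35.9 z [ 0.003  0.    -1.   ]
shift tool (m) [-0.0652 -0.2799  0.0008]
```

>>> drive_tool(increments="-0.007 -0.03 0 0 0 0 255; -0.01 -0.045 0 0 0 0 255; -0.012 -0.05 0 0 0 0 255; -0.012 -0.05 0 0 0 0 255; -0.012 -0.05 0 0 0 0 255; -0.008 -0.035 0 0 0 0 255; -0.004 -0.02 0 0 0 0 255; 0 0 0 0 0 -6 255; 0 0 0 0 0 -6 255; 0 0 0 0 0 0 255")

```text
clock: 20.9
eef_pos: [511.5, 272.4, 118.7]
ee_rot: [0.001, 0.997, 0.079, -0.001]
ft_force: [-0.3, 0.5, -2.9]
finger_gap: 35.8
```

```bash
python3 - <<'E'
from h import *
rel(world=[512.6,273.8,24])
E
```

```text
t 20.9 tcp [511.5 272.4 118.7] gauge [-119.7  333.8] yaw tool x 9.03 F [-0.3  0.5 -2.9] Fx' [-0.3  0.5] gap 35.8 z [-0.001 -0.001 -1.   ]
shift tool (m) [ 0.0014 -0.0013  0.0947]
```

>>> drive_tool(increments="0 0 0.02 0 0 0 255; 0 0 0.03 0 0 0 255; 0 0 0.025 0 0 0 255; 0 0 0.012 0 0 0 255; 0 0 0.004 0 0 0 255; 0 0 0 0 0 0 255")

```text
clock: 21.65
eef_pos: [512.0, 274.0, 28.9]
ee_rot: [-0.0, 0.997, 0.08, 0.0]
ft_force: [-1.3, 0.6, -3.7]
finger_gap: 35.7
```

>>> drive_tool(increments="0 0 0.001 0 0 0 255; 0 0 0 0 0 0 255")

```text
clock: 21.9
eef_pos: [511.8, 274.1, 28.1]
ee_rot: [-0.0, 0.997, 0.08, 0.0]
ft_force: [-0.5, -0.1, -3.2]
finger_gap: 35.9
```

>>> drive_tool(increments="0 0 0.001 0 0 0 255; 0 0 0 0 0 0 255")

```text
clock: 22.15
eef_pos: [511.5, 274.0, 26.6]
ee_rot: [-0.0, 0.997, 0.08, 0.0]
ft_force: [0.8, 0.9, -3.6]
finger_gap: 35.9
```

>>> drive_tool(increments="0 0 0.001 0 0 0 255; 0 0 0 0 0 0 255")

```text
clock: 22.4
eef_pos: [511.4, 273.9, 25.4]
ee_rot: [0.0, 0.997, 0.08, -0.0]
ft_force: [0.2, 0.1, -3.4]
finger_gap: 35.5
```

>>> drive_tool(increments="0 0 0.001 0 0 0 255; 0 0 0.001 0 0 0 255; 0 0 0 0 0 0 255")

```text
clock: 22.78
eef_pos: [511.4, 273.9, 23.4]
ee_rot: [0.0, 0.997, 0.08, -0.0]
ft_force: [0.2, -0.0, -3.4]
finger_gap: 35.7
```

>>> drive_tool(increments="0 0 0.001 0 0 0 255; 0 0 0 0 0 0 255")

```text
clock: 23.02
eef_pos: [511.5, 273.9, 22.4]
ee_rot: [0.0, 0.997, 0.08, -0.0]
ft_force: [0.3, 0.7, -2.7]
finger_gap: 35.8
```

>>> drive_tool(increments="0 0 0.001 0 0 0 255; 0 0 0 0 0 0 255")

```text
clock: 23.28
eef_pos: [511.4, 273.9, 21.4]
ee_rot: [0.0, 0.997, 0.08, -0.0]
ft_force: [0.3, -1.4, -3.4]
finger_gap: 35.7
```

>>> drive_tool(increments="0 0 0.0005 0 0 0 255; 0 0 0 0 0 0 255")

```text
clock: 23.52
eef_pos: [511.5, 273.9, 21.0]
ee_rot: [0.0, 0.997, 0.08, 0.0]
ft_force: [-0.1, -0.5, -3.5]
finger_gap: 35.7
```

>>> drive_tool(increments="0 0 0.0005 0 0 0 255; 0 0 0 0 0 0 255")

```text
clock: 23.78
eef_pos: [511.6, 273.9, 20.5]
ee_rot: [-0.0, 0.997, 0.08, 0.0]
ft_force: [0.1, -0.4, -2.7]
finger_gap: 35.9
```

>>> drive_tool(increments="0 0 0.0005 0 0 0 255; 0 0 0 0 0 0 255")

```text
clock: 24.02
eef_pos: [511.5, 273.9, 20.4]
ee_rot: [-0.0, 0.997, 0.08, 0.0]
ft_force: [-2.1, -1.2, 4.5]
finger_gap: 35.8
```

>>> drive_tool(increments="0 0 0.0005 0 0 0 255; 0 0 0 0 0 0 255")

```text
clock: 24.28
eef_pos: [511.5, 274.0, 20.5]
ee_rot: [-0.0, 0.997, 0.08, 0.0]
ft_force: [-2.5, -1.4, 7.9]
finger_gap: 35.6
```

The casting is on the tray floor: the force reversed at z = 20.5. I'll release it and rise.

>>> drive_tool(increments="0 0 -0.0005 0 0 0 255; 0 0 0 0 0 0 180; 0 0 0 0 0 0 100; 0 0 0 0 0 0 0; 0 0 0 0 0 0 0; 0 0 0 0 0 0 0; 0 0 0 0 0 0 0; 0 0 0 0 0 0 0")

```text
clock: 25.28
eef_pos: [511.5, 273.9, 20.0]
ee_rot: [0.0, 0.997, 0.08, 0.0]
ft_force: [0.1, 0.5, 0.1]
finger_gap: 92.0
```

>>> drive_tool(increments="0 0 -0.02 0 0 0 0; 0 0 -0.04 0 0 0 0; 0 0 -0.05 0 0 0 0; 0 0 -0.05 0 0 0 0; -0.06 0 -0.02 0 0 0 0; -0.05 0 0 0 0 0 0; 0 0 0 0 0 0 0")

```text
clock: 26.15
eef_pos: [399.7, 255.8, 200.1]
ee_rot: [0.0, 0.997, 0.081, -0.001]
ft_force: [0.5, -0.3, 0.5]
finger_gap: 94.2
```

```bash
python3 - <<'E'
from h import *
from cell import *
rel()
for n in('side','top'):
  f=grab_frame(n);pickle.dump(f,open('pics/%s6.pkl'%n,'wb'));im=f['pixels'][:,:,::-1].copy()
  c=im[140:335,180:400] if n=='side' else im[160:330,170:400]
  cv2.imwrite('pics/z6%s.png'%n,cv2.resize(c,None,fx=3.4,fy=3.4,interpolation=cv2.INTER_CUBIC))
E
```

```text
t 26.15 tcp [399.7 255.8 200.1] gauge [-230.6  311.9] yaw tool x 9.34 F [ 0.5 -0.3  0.5] Fx' [ 0.5 -0.3] gap 94.2 z [-0.003 -0.001 -1.   ]
```

View pics/z6side.png

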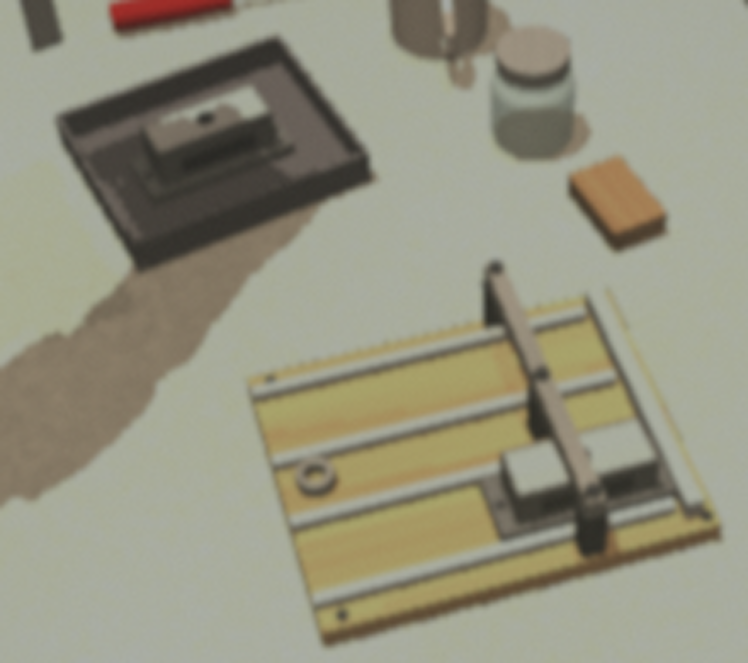

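View pics/z6top.png

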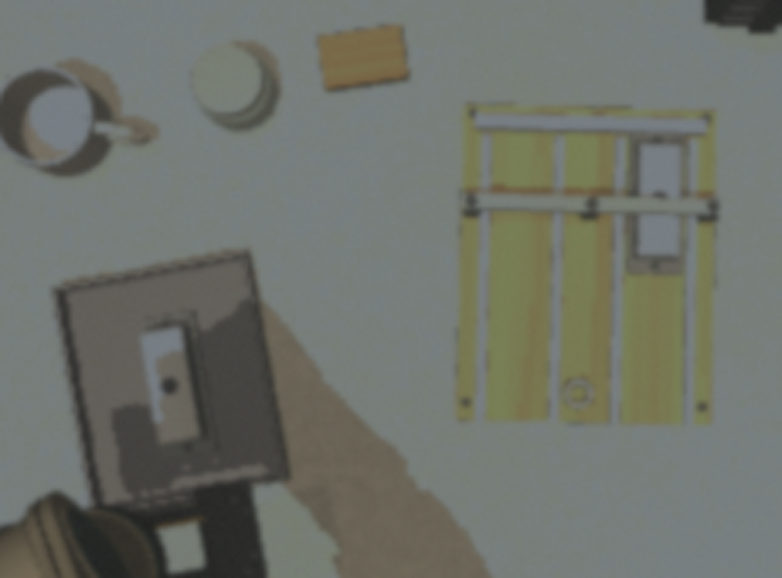

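The high casting stands upright in the middle of the tray (hole at (168,385) in the top crop). The low one is under the bar. I'll check that it is home.

```bash
python3 - <<'E'
from h import *
f=load("top6");Z=lambda x,y:(170+(x+.5)/3.4-.5,160+(y+.5)/3.4-.5)
G=lambda X:(RG.T@(X[:2]-OG)).round(1)
for n,p,z in[("flange rear (want -22)",(655,272),28),("body rear (want -10)",(657,258),58),("body front (want 82)",(663,142),58),("flange front (94)",(662,136),28)]: print(n,G(ray(f,*Z(*p),z)))
X=ray(f,*Z(168,385),48);d=X[:2]-[512.6,273.8];a=np.radians(9.2);print("tray frame",d@[np.cos(a),np.sin(a)],d@[-np.sin(a),np.cos(a)])
E
```

```text
flange rear (want -22) [-21.7 -55.2]
body rear (want -10) [-11.9 -53.9]
body front (want 82) [ 81.7 -57.3]
flange front (94) [ 90.3 -59.2]
tray frame -2.5277970502927247 0.9241738982055233
```

Image measurements agree with the casting being home, within about 2 mm at three of the four edges, and the contact force said the same. I'll hand it in.

```bash
python3 -c "
from cell import *
print(finish_job())"
```

```text
the job is handed in; nothing more can be done
None
```

I checked both castings and handed the job in at about 26 s of the 66 s allowed. The interface gave no verdict.

- **Right casting (clears the bar):** I pushed it with shut fingers, and it slid under the bar with only sliding force of about 2–4 N. It came home against the end stop, where the wrist force rose to about 8 N with no further motion.
- **Left casting (too high):** The bar stopped it at the predicted place, with about 7 N at the wrist. I gripped it across the body, drew it back 35 mm, lifted it, and lowered it onto the tray floor until contact (about 8 N, z = 20.5 mm). Then I released it and moved the arm clear.

**Last checks:**
- **Tray:** the camera puts the high casting within about 3 mm of the tray centre, and it looks upright.
- **End stop:** three of the low casting's edges measured within 2 mm of the home position. The fourth, the front flange edge, read 90 mm instead of 94 mm. It is blurred by shadow beside the stop, and I trusted the contact force and the other edges over it.
- **Bystanders:** the collar, jar and offcut look unmoved in the last pictures. The arm stayed clear of the mug, screwdriver, hammer and wrench, but I did not measure any bystander's position.

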